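Open the cash till with its two release keys

TASK

A buyer at the collectors' fair needs change: open the cash till by pressing its two red keys down together, one fingertip on each, and keep both fully down until the spring-driven drawer has slid all the way out by itself; then let the keys come up and move clear. Only press: do not pinch or lift anything, do not touch the drawer, and leave the insulators, loupe and mug standing where they are.

Things in the scene. Friction and masses are not known exactly. Their poses are not given: they have to be found in the camera images.
- till: Grey cash till fixed to the table, 260 mm deep (its x), 240 mm wide (its y), 90 mm high; origin at the centre of its underside on the table. Its -x side is the front, where the drawer comes out, more or less towards the robot; +z is up. It stands at a different place and yaw each time and cannot be pushed away.
- left_cap: Red round key on the till's top, 26 mm in diameter, the one towards the till's +y. Origin at the centre of its top face, which stands 109 mm above the table when up, 14 mm proud of a black collar 34 mm in diameter and 19 mm proud of the till's top; axes as the till's. The two keys lie on a line along the till's y, 64 mm apart centre to centre, 50 mm in front (-x) of the till's middle.
- right_cap: The same key towards the till's -y.
- left_key (a joint): How far the left key is pressed, m: 0 up, 0.008 fully down. A spring returns it: 1.5 N to start it, 5 N fully down (so about 10 N for both).
- right_key (a joint): The same for the right key.
- drawer (a joint): How far the drawer is out, m: 0 shut, 0.110 fully out. Each key has a catch in a toothed bar of the drawer, free of it once the key is 5 mm or more down: the drawer creeps out (2 to 3 s for the whole way) only while both keys are down, and stops at a tooth when either is let up too soon (the key may then stay half down under a tooth; pressing both again frees it).
- cash_tray: The drawer itself: black coin tray with a grey front, 226 mm wide, 9 to 79 mm above the table. Origin: it lies at the till's origin when shut and moves 110 mm to the till's -x, below the keys, when it opens. Not to be touched.
- green_glass: Loose bystander, to be left alone. Origin: centre of its underside. Green glass insulator, 70 mm in diameter, 92 mm high, on the rear half of the till's top.
- loupe: Loose bystander, to be left alone. Origin: centre of its underside. Black and steel loupe, 32 mm in diameter, 28 mm high, on the till's top near one side edge.
- aqua_glass: Loose bystander, to be left alone. Origin: centre of its underside. Aqua glass insulator, 70 mm in diameter, 92 mm high, on the table.
- brown_spool: Loose bystander, to be left alone. Origin: centre of its underside. Brown glazed spool insulator, 76 mm in diameter, 98 mm high, on the table.
- ochre_cone: Loose bystander, to be left alone. Origin: centre of its underside. Ochre glazed cone insulator, 76 mm in diameter, 112 mm high, on the table.
- mug: Loose bystander, to be left alone. Origin: centre of its underside. White mug, 76 mm in diameter, 90 mm high, with a handle on its own +y side, on the table.

How it is judged (in metres and radians):
On the way, in this order (a step that is already met when the one before it is completed fails the run):
1. both keys are down (5 mm or more) under the fingers at the same time (value of joint each of left_key, right_key above 0.005 m and contact force between the fingers and left_cap above 0.5 N and contact force between the fingers and right_cap above 0.5 N), for 0.2 s.
2. the drawer is out by 104 mm or more while both keys are still held down by the fingers (all of step 1 and value of joint drawer above 0.104 m), for 0.1 s.
At the end, for the whole second after the job is handed in: The drawer is out by at least 104 of its 110 mm, both keys are up again (within 1.5 mm), and every bystander is within 20 mm of its starting place (value of joint drawer above 0.104 m and value of joint each of left_key, right_key below 0.0015 m and distance of each of green_glass, loupe, aqua_glass, brown_spool, ochre_cone, mug from where it was at the start of the episode below 0.02 m); the robot touches nothing.
It fails at once if the drawer is touched by the robot (over 1 N) (contact force between any of the fingers, the arm and cash_tray above 1 N).
It fails at once if an insulator, the loupe or the mug is lifted or moved by more than 20 mm (distance of any of green_glass, loupe, aqua_glass, brown_spool, ochre_cone, mug from where it was at the start of the episode above 0.02 m).
It also fails if it takes over 32 s, if anything falls off the work surface, if the arm or the gripper's body presses on something with over 40 N, if the wrist force passes 120 N, or if a joint passes its speed limit or range.

ROBOT

A 6-joint arm with a two-finger parallel gripper is mounted at the origin on the work surface. World frame = base frame: x ahead of the robot, y to its left, z up, the work surface at z = 0. Lengths are in mm, angles in rad, forces in N, time in s.
With the tool pointing down it reaches from about 250 to 775 mm from the base axis. Payload 4 kg.
Tool frame: the origin (TCP) lies midway between the tips of the shut fingers; the grasp point (between the pads) lies 19 mm behind it (ctrl.hold_point_z is the distance from the TCP to the grasp point, in mm); z points along the fingers, x is the direction in which the jaws open and shut, and the axes are right-handed (so a half turn about z gives the same grasp; the last joint's range is limited). The gripper opens to 85 mm and grips with 20 to 120 N. Pads are 22 mm wide; open, the fingers measure 114 mm over their backs; the gripper's body (76 mm by 85 mm) begins 54 mm behind the grasp point. The pads swing forward as they close: fully open they stand 13 mm farther back than shut.
Start: joints at [-1.217, 0.087, 1.371, -0, 1.684, -0.103], TCP at [242.593, -493.626, 231.341] pointing down, gripper open.
Joint ranges: [-3.1, 3.1], [-0.76, 2.03], [0.27, 2.55], [-1.08, 4.22], [0.17, 2.65], [-2.57, 2.57]. Speed limits (rad/s): [2.79, 2.79, 3.14, 3.14, 3.14, 3.14].

INTERFACE

Orientations are given as a unit quaternion [w, x, y, z].
In Python, from plant import ctrl gives the robot as it stands.
- The arm moves only by the shell command python3 -m handwheel 'ROWS'. ROWS is JSON, a list of rows, each an object with "travel": the shift along the tool's x, y, z in units of 30 mm (1.0 is 30 mm), a list of three; "rotation": the turn, a rotation vector about the tool's x, y, z in units of 6 degrees (1.0 is 6 degrees), a list of three; "jaw": the opening, from 0 (shut) to 1 (fully open). In form: [{"travel": [dx, dy, dz], "rotation": [rx, ry, rz], "jaw": jaw}, ...]. A call has 1 to 20 rows; each row is the pose to reach, as a shift and turn from the pose commanded when the call began, along the tool's axes at that moment; what a row does not reach only later rows make up. A row lasts 1/12 s, in which the tool goes at most 41.7 mm and 7.16 degrees, less where a joint would pass 70% of its speed; a pose out of reach is approached as far as the arm can. A call with a gripper value outside its range is refused whole. The fingers move at their own pace and stop on an object; the grip force is fixed at half the most. Time passes only in rows, so rows that repeat a pose let the fingers close. It gives the time, the measured TCP pose, the force and the opening at its end, in the units of the state.
- ctrl.state(): the state, without advancing time (a new reading comes with each control period).
- ctrl.camera(name): name is "scene" or "top" or "wrist"; returns the picture (480x640x3 uint8, blue, green, red); there is no depth.
- ctrl.calibration(name): a dict with "fx", "fy", "cx", "cy" (pixels), "dist" ([k1, k2, p1, p2, k3] as OpenCV has them; the pictures are not rectified), "world_from_camera" (4x4, takes a point from camera to world coordinates); the wrist camera has in their place "hand_eye" (4x4, takes a point from camera to tool coordinates, whose origin is the TCP and whose axes are the tool frame's). Camera axes: x right, y down, z forward; pixel columns grow to the right and rows downward; lengths in mm; the calibration is good to about 2 mm. A picture is of the moment at which its call begins: read the wrist's pose just before it. calibration takes no time and is no camera call.
- ctrl.close_job(): hands the job in, once; it reports no verdict.
The state is a dict: "time_s": time; "joint_pos": joint angles; "dq": joint speeds; "joint_efforts": joint torques, N m; "position": TCP position; "tcp_rot": TCP orientation; "wrist_force": force on the tool from outside, world axes, zero at the start; "torque": the same for the moment, N m; "grip_width": finger opening in mm.
Only numpy, scipy, OpenCV 4.12 (cv2) and the standard library are available. Lean on these libraries where they do the work, as an engineer would, in place of code of your own. Each camera call takes 0.05 s, during which the arm holds its last target.

## Working session

There is one attempt and no reset: what is moved stays moved. The work goes in short steps, Python scripts to look and compute and a shell command to move; the robot and the scene stay as the last step left them, time stands still between calls to the robot, and variables do not carry over. Pictures are saved under pics/ and viewed, and the job is handed in when it is done.

```bash
ls; mkdir -p pics; python3 - <<'E'
from plant import ctrl
import cv2
print(ctrl.state())
for n in("scene","top","wrist"):
    cv2.imwrite(f"pics/{n}0.png",ctrl.camera(n)); print(n,ctrl.calibration(n))
E
```

```text
pics
{'time_s': 0.0, 'joint_pos': array([-1.21711484e+00,  8.79910025e-02,  1.37227522e+00,  4.10006842e-06,
        1.68360353e+00, -1.03097620e-01]), 'dq': array([-8.55528358e-04,  4.53687729e-05, -8.21016415e-04, -1.06347674e-03,
        1.18941489e-03,  8.36827348e-04]), 'joint_efforts': array([ 7.32046556e-05, -3.51857293e+01, -3.13274574e+01, -2.75274688e-04,
        1.09333379e-02, -1.67053347e-06]), 'position': array([ 242.40631821, -493.14031879,  230.10882003]), 'tcp_rot': array([-6.99766462e-04,  8.48839874e-01, -5.28648817e-01, -8.98118941e-04]), 'wrist_force': array([ 0.24673859, -0.28414663, -0.12450907]), 'torque': array([ 0.01343116,  0.03007585, -0.01604252]), 'grip_width': 85.37186571152884}
scene {'fx': 469.24757106674133, 'fy': 469.24757106674133, 'cx': 323.27515925737384, 'cy': 240.6676440739018, 'dist': array([0.01006977, 0.        , 0.        , 0.        , 0.        ]), 'world_from_camera': array([[ 7.32584410e-01,  3.75266840e-01, -5.67886327e-01,
         1.23960961e+03],
       [ 6.80450514e-01, -4.25232815e-01,  5.96794899e-01,
        -6.76059503e+02],
   
[... 553 characters left out ...]
 [ 4.95719987e-03, -2.08892237e-01, -9.77926101e-01,
         1.55893111e+03],
       [ 0.00000000e+00,  0.00000000e+00,  0.00000000e+00,
         1.00000000e+00]])}
wrist {'fx': 336.75851515086043, 'fy': 336.75851515086043, 'cx': 325.5948915179465, 'cy': 242.5186007256495, 'dist': array([0.0052232, 0.       , 0.       , 0.       , 0.       ]), 'hand_eye': array([[ 9.99999807e-01,  2.72483677e-04,  5.58821914e-04,
        -1.76089761e-01],
       [-4.30839981e-04,  9.51739353e-01,  3.06907183e-01,
        -7.81190323e+01],
       [-4.48225609e-04, -3.06907364e-01,  9.51739286e-01,
        -1.41090318e+02],
       [ 0.00000000e+00,  0.00000000e+00,  0.00000000e+00,
         1.00000000e+00]])}
```

View pics/scene0.png

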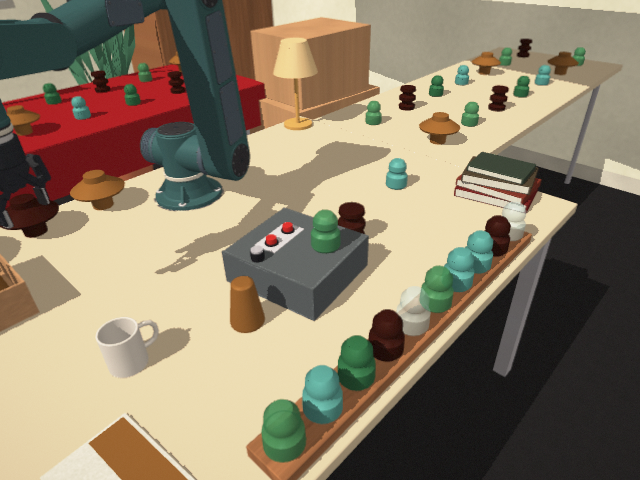

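View pics/top0.png

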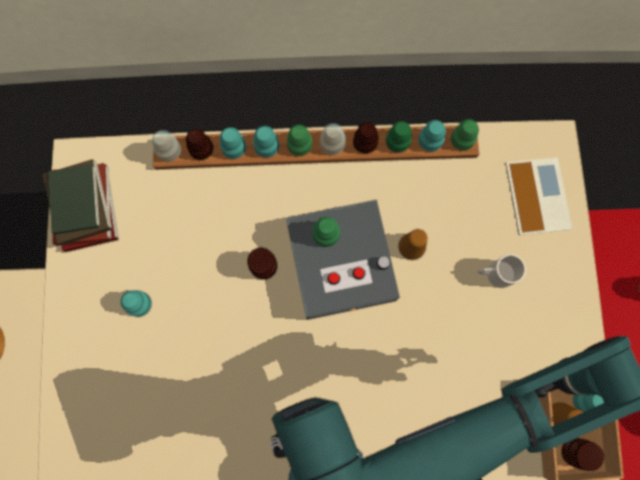

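View pics/wrist0.png

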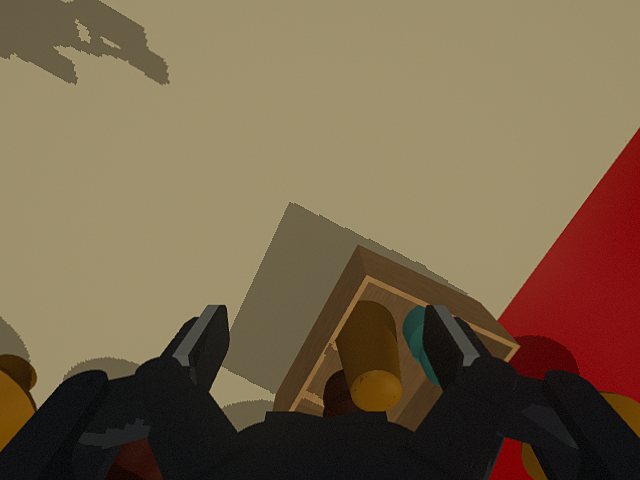

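The scene picture shows the till with its red keys at about (271,240) and (288,228). In the top picture the keys are at about (334,278) and (359,273), the loupe is at (383,263) and the green glass is at (326,231). The wrist camera doesn't see the till yet.

```bash
cat > h.py <<'E'
import numpy as np, cv2
from plant import ctrl
from scipy.spatial.transform import Rotation as R
def ray(n,px,T=None):
    c=ctrl.calibration(n); K=np.array([[c['fx'],0,c['cx']],[0,c['fy'],c['cy']],[0,0,1]])
    if T is None: T=c['world_from_camera']
    u=cv2.undistortPoints(np.array([[px]],float),K,c['dist'])[0,0]
    d=T[:3,:3]@np.array([u[0],u[1],1]); return T[:3,3],d/np.linalg.norm(d)
def plane(n,px,z,T=None):
    o,d=ray(n,px,T); return o+d*(z-o[2])/d[2]
def tri(rays):
    A=sum(np.eye(3)-np.outer(d,d) for o,d in rays); b=sum((np.eye(3)-np.outer(d,d))@o for o,d in rays)
    p=np.linalg.solve(A,b); return p,[np.linalg.norm(np.cross(p-o,d)) for o,d in rays]
def reds(im,box,lo=30):
    h=cv2.cvtColor(im,cv2.COLOR_BGR2HSV); m=((h[...,0]<8)|(h[...,0]>172))&(h[...,1]>150)&(h[...,2]>100)
    k=np.zeros(m.shape,bool); x0,y0,x1,y1=box; k[y0:y1,x0:x1]=1; m&=k
    n,l,s,c=cv2.connectedComponentsWithStats(m.astype(np.uint8)); return [(tuple(c[i].round(2)),s[i].tolist()) for i in range(1,n) if s[i][4]>lo]
def pose():
    s=ctrl.state(); q=s['tcp_rot']; r=R.from_quat(q[[1,2,3,0]]); return s,s['position'],r
def wristT(p,r):
    T=np.eye(4);T[:3,:3]=r.as_matrix();T[:3,3]=p; return T@ctrl.calibration('wrist')['hand_eye']
E
python3 - <<'E'
from h import *
t=cv2.imread('pics/top0.png');s=cv2.imread('pics/scene0.png')
print(reds(t,(310,255,380,290)));print(reds(s,(255,215,305,255)))
cv2.imwrite('pics/c1.png',np.hstack([cv2.resize(t[200:320,280:410],None,fx=3,fy=3,interpolation=2),cv2.resize(s[200:320,220:350],None,fx=3,fy=3,interpolation=2)]))
E
```

```text
[((np.float64(358.45), np.float64(272.53)), [354, 268, 10, 10, 85]), ((np.float64(333.34), np.float64(277.68)), [328, 273, 11, 10, 85])]
[((np.float64(287.09), np.float64(226.74)), [282, 222, 11, 10, 86]), ((np.float64(270.65), np.float64(239.39)), [266, 235, 11, 10, 92])]
```

View pics/c1.png

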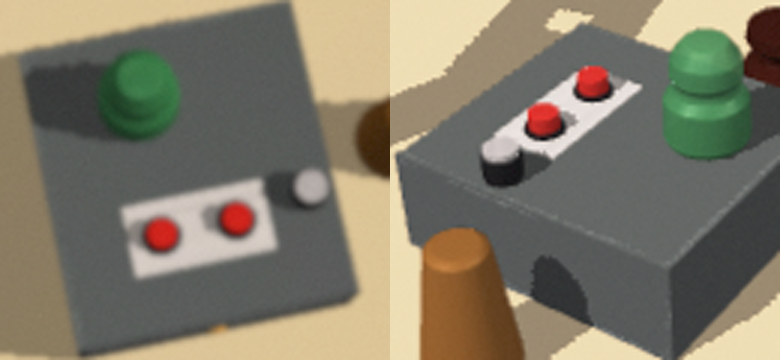

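The enlarged crops show both red keys on the white plate. The loupe stands 25 px beyond the right key and the green glass is behind the left key.

```bash
python3 - <<'E'
from h import *
np.set_printoptions(precision=1,suppress=True)
a=(333.3,277.7);b=(358.45,272.5);A=(287.1,226.7);B=(270.65,239.4)
L=tri([ray('top',a),ray('scene',A)]);Rr=tri([ray('top',b),ray('scene',B)])
print(L,Rr)
# blobs include some side; plane at 107
for p in(a,b):print(plane('top',p,107))
for p in(A,B):print(plane('scene',p,106))
d=L[0]-Rr[0];print('yaw deg',np.degrees(np.arctan2(-d[0],d[1])),np.linalg.norm(d))
print('loupe',plane('top',(383.3,262.5),118), 'glass top',plane('top',(327,228),180))
# till corners top face
t=cv2.imread('pics/top0.png')
for c in [(287.5,218),(376.5,201),(398.5,297),(308,317)]: print(plane('top',c,90))
for nm,px,z in(('cone',(419,236),112),('mug',(510,270),90),('spool',(263,262),98),('aqua',(135,302),92)):print(nm,plane('top',px,z))
s,p,r=pose();print(p,r.as_matrix())
E
```

```text
(array([501.4, -30.8, 100. ]), [np.float64(1.2991436934632912), np.float64(1.2991436934632774)]) (array([511.9, -94.3,  99.3]), [np.float64(1.0111252253861107), np.float64(1.0111252253860723)])
[499.5 -31.6 107. ]
[510.  -94.5 107. ]
[509.2 -35.9 106. ]
[520.2 -99.7 106. ]
yaw deg 9.36182610773926 64.32711676185338
loupe [ 530.7 -156.5  118. ] glass top [608.8 -19.8 180. ]
[660.9  78.1  90. ]
[ 697.2 -152.2   90. ]
[ 446.9 -192.4   90. ]
[406.5  34.7  90. ]
cone [ 595.6 -251.2  112. ]
mug [ 503.2 -481.2   90. ]
spool [547.6 142.2  98. ]
aqua [459.4 465.7  92. ]
[ 242.5 -493.3  230.4] [[ 0.4 -0.9 -0. ]
 [-0.9 -0.4  0. ]
 [-0.  -0.  -1. ]]
```

```bash
cat >> h.py <<'E'
def plan(target,yawdeg):
    s,p,r=pose(); M=r.as_matrix()
    y=np.radians(yawdeg); x=np.array([np.sin(y),-np.cos(y),0]); z=np.array([0,0,-1.]); T=np.column_stack([x,np.cross(z,x),z])
    print('t',s['time_s'],'p',p.round(2),'w',round(s['grip_width'],1),'f',s['wrist_force'].round(2),'tau',s['torque'].round(2))
    print('travel',(M.T@(np.array(target)-p)/30).round(3),'rot',np.degrees((r.inv()*R.from_matrix(T)).as_rotvec())/6)
E
python3 -c "
from h import *
plan((506,-63,225),9.5)"
```

```text
t 0.15 p [ 242.47 -493.25  230.4 ] w 85.8 f [0.83 0.27 0.27] tau [-0.01 -0.02 -0.  ]
travel [ -8.996 -14.21    0.197] rot [7.86279689e-04 1.62093015e-02 2.77906914e+00]
```

```bash
python3 -m handwheel '[{"travel":[-0.2,-0.3,0],"rotation":[0,0,0.06],"jaw":0.6},{"travel":[-0.7,-1.1,0],"rotation":[0,0,0.2],"jaw":0.6},{"travel":[-1.3,-2.0,0],"rotation":[0,0,0.4],"jaw":0.6},{"travel":[-1.9,-2.9,0],"rotation":[0,0,0.6],"jaw":0.6},{"travel":[-2.5,-3.9,0],"rotation":[0,0,0.8],"jaw":0.6},{"travel":[-3.1,-4.9,0],"rotation":[0,0,1.0],"jaw":0.6},{"travel":[-3.7,-5.9,0],"rotation":[0,0,1.2],"jaw":0.6},{"travel":[-4.3,-6.9,0],"rotation":[0,0,1.4],"jaw":0.6},{"travel":[-4.9,-7.9,0],"rotation":[0,0,1.6],"jaw":0.6},{"travel":[-5.5,-8.9,0],"rotation":[0,0,1.8],"jaw":0.6},{"travel":[-6.1,-9.8,0],"rotation":[0,0,2.0],"jaw":0.6},{"travel":[-6.7,-10.7,0.1],"rotation":[0,0,2.2],"jaw":0.6},{"travel":[-7.3,-11.6,0.1],"rotation":[0,0,2.4],"jaw":0.6},{"travel":[-7.8,-12.4,0.2],"rotation":[0,0,2.6],"jaw":0.6},{"travel":[-8.3,-13.1,0.2],"rotation":[0,0,2.7],"jaw":0.6},{"travel":[-8.7,-13.7,0.2],"rotation":[0,0,2.78],"jaw":0.6},{"travel":[-8.9,-14.0,0.2],"rotation":[0,0,2.78],"jaw":0.6},{"travel":[-9,-14.2,0.2],"rotation":[0,0,2.78],"jaw":0.6},{"travel":[-9,-14.2,0.2],"rotation":[0,0,2.78],"jaw":0.6},{"travel":[-9,-14.2,0.2],"rotation":[0,0,2.78],"jaw":0.6}]'
python3 - <<'E'
from h import *
np.set_printoptions(precision=2,suppress=True)
plan((506,-63,225),9.5)
s,p,r=pose()
im=ctrl.camera('wrist');cv2.imwrite('pics/w1.png',im)
np.savez('w1.npz',T=wristT(p,r))
rd=reds(im,(150,100,500,400));print(rd)
for c,_ in rd: print(plane('wrist',c,109,wristT(p,r)))
E
```

```text
time_s: 1.82
position: [505.5, -63.9, 225.3]
tcp_rot: [0.0, 0.763, -0.646, 0.0]
wrist_force: [0.6, -0.5, 0.5]
grip_width: 51.4
t 1.8167 p [505.51 -63.86 225.26] w 51.4 f [ 0.64 -0.45  0.46] tau [ 0.03  0.03 -0.04]
travel [-0.03 -0.02  0.01] rot [ 0.01 -0.01 -0.  ]
[((np.float64(285.03), np.float64(231.01)), [269, 214, 33, 34, 858]), ((np.float64(363.16), np.float64(230.9)), [348, 214, 32, 34, 850])]
[504.84 -31.52 109.  ]
[515.16 -92.69 109.  ]
```

View pics/w1.png

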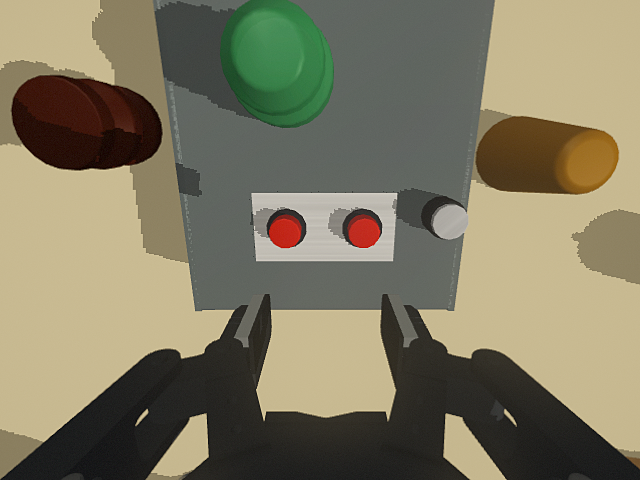

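Keys are at (285,231) and (363,231) in the wrist view, level with each other, so the tool's yaw matches the till. I'll go lower as the second view.

```bash
python3 -m handwheel '[{"travel":[-0.02,-0.02,0.4],"rotation":[0,0,0],"jaw":0.58},{"travel":[-0.04,-0.05,1.2],"rotation":[0,0,0],"jaw":0.58},{"travel":[-0.04,-0.08,2.0],"rotation":[0,0,0],"jaw":0.58},{"travel":[-0.04,-0.08,2.4],"rotation":[0,0,0],"jaw":0.58},{"travel":[-0.04,-0.08,2.5],"rotation":[0,0,0],"jaw":0.58},{"travel":[-0.04,-0.08,2.5],"rotation":[0,0,0],"jaw":0.58},{"travel":[-0.04,-0.08,2.5],"rotation":[0,0,0],"jaw":0.58}]'
python3 - <<'E'
from h import *
np.set_printoptions(precision=2,suppress=True)
plan((507,-62.5,150),9.5)
s,p,r=pose()
im=ctrl.camera('wrist');cv2.imwrite('pics/w2.png',im)
T=wristT(p,r);rd=reds(im,(150,100,500,400));print(rd)
T1=np.load('w1.npz')['T']
for (c,_),c1,ct,cs in zip(rd,((285.03,231.01),(363.16,230.9)),((333.3,277.7),(358.45,272.5)),((287.1,226.7),(270.65,239.4))):
    print(plane('wrist',c,109,T),tri([ray('wrist',c,T),ray('wrist',c1,T1)]),tri([ray('wrist',c,T),ray('wrist',c1,T1),ray('top',ct),ray('scene',cs)]))
E
```

```text
time_s: 2.45
position: [508.4, -62.3, 151.2]
tcp_rot: [-0.0, 0.763, -0.646, 0.001]
wrist_force: [0.6, -0.0, -0.1]
grip_width: 49.5
t 2.45 p [508.4  -62.31 151.18] w 49.5 f [ 0.6  -0.01 -0.05] tau [0.   0.04 0.04]
travel [-0.    0.05  0.04] rot [-0.01 -0.01 -0.01]
[((np.float64(272.99), np.float64(269.02)), [251, 246, 44, 46, 1577]), ((np.float64(377.61), np.float64(268.92)), [356, 246, 45, 46, 1572])]
[506.04 -31.52 109.  ] (array([502.14, -30.74,  99.98]), [np.float64(0.09718168476582083), np.float64(0.09718168476581567)]) (array([501.75, -30.78,  99.76]), [np.float64(0.3287599013493914), np.float64(0.29867227190016066), np.float64(1.5233542589374383), np.float64(1.1272845512271301)])
[516.18 -92.05 109.  ] (array([512.79, -94.15,  99.98]), [np.float64(0.0069593953314084755), np.float64(0.006959395331326536)]) (array([512.24, -94.33,  99.18]), [np.float64(0.23398378802647876), np.float64(0.3379415383270425), np.float64(1.2066859695551861), np.float64(0.8925638991998922)])
```

View pics/w2.png

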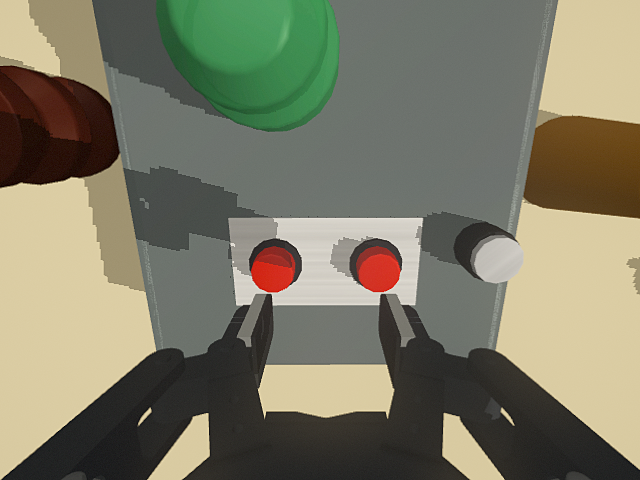

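Both views agree: the two keys are centred at (273,269) and (378,269), 64 mm apart, with their midpoint about (507.5,-62.5). The height comes out nearer 100 than 109 mm, so contact will decide that. I'll go down and then feel for the keys.

```bash
python3 -m handwheel '[{"travel":[0,0.02,0.3],"rotation":[0,0,0],"jaw":0.58},{"travel":[0,0.02,0.8],"rotation":[0,0,0],"jaw":0.58},{"travel":[0,0.02,1.1],"rotation":[0,0,0],"jaw":0.58},{"travel":[0,0.02,1.2],"rotation":[0,0,0],"jaw":0.58},{"travel":[0,0.02,1.2],"rotation":[0,0,0],"jaw":0.58}]'
python3 - <<'E'
from h import *
plan((507.5,-62.5,105),9.5)
cv2.imwrite('pics/w3.png',ctrl.camera('wrist'));s=ctrl.camera('scene')
cv2.imwrite('pics/s3.png',cv2.resize(s[150:310,200:380],None,fx=4,fy=3.7,interpolation=2))
E
```

```text
time_s: 2.92
position: [506.8, -61.8, 113.2]
tcp_rot: [0.0, 0.763, -0.646, -0.001]
wrist_force: [-0.2, -0.6, 0.0]
grip_width: 49.4
t 2.9167 p [506.75 -61.77 113.25] w 49.4 f [-0.21 -0.65  0.04] tau [-0.03  0.03 -0.01]
travel [ 0.028 -0.021  0.275] rot [ 0.01830518  0.00685898 -0.000658  ]
```

View pics/w3.png

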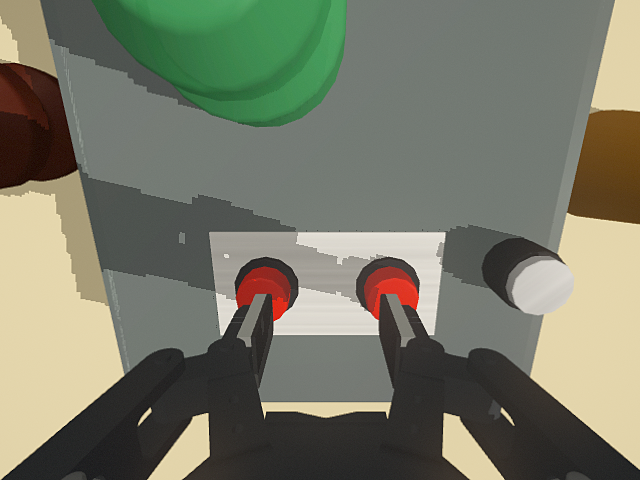

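View pics/s3.png

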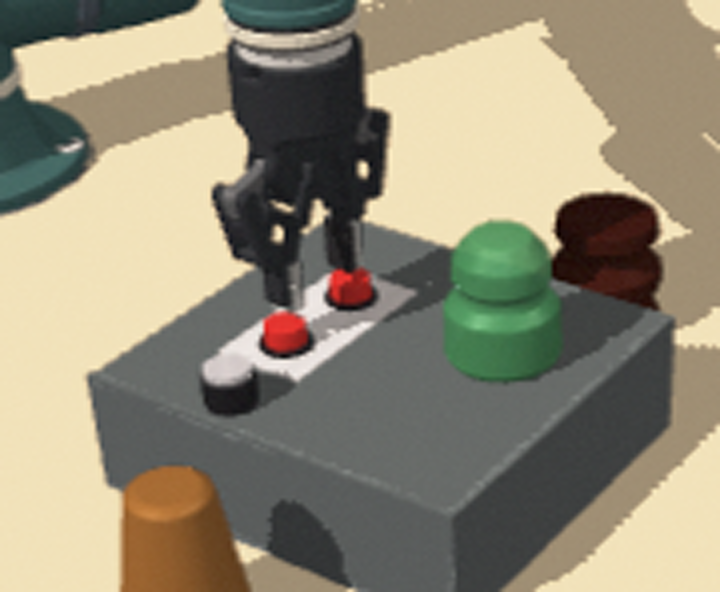

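The wrist picture shows the fingertips at (265,295) and (385,295), just over the near half of the caps. The scene picture confirms each tip is over its key. I'll shift 2 mm forward and press.

```bash
python3 -m handwheel '[{"travel":[0,-0.07,0.1],"rotation":[0,0,0],"jaw":0.58},{"travel":[0,-0.07,0.2],"rotation":[0,0,0],"jaw":0.58},{"travel":[0,-0.07,0.27],"rotation":[0,0,0],"jaw":0.58},{"travel":[0,-0.07,0.27],"rotation":[0,0,0],"jaw":0.58}]'; python3 -c "
from h import *
plan((507.5,-62.5,105),9.5)"
```

```text
time_s: 3.35
position: [509.6, -61.6, 106.1]
tcp_rot: [-0.0, 0.763, -0.646, 0.0]
wrist_force: [-0.3, -0.6, 1.1]
grip_width: 49.7
t 3.35 p [509.63 -61.6  106.08] w 49.7 f [-0.28 -0.62  1.14] tau [ 0.05 -0.   -0.03]
travel [0.018 0.075 0.036] rot [-0.00218358 -0.00131975 -0.00091912]
```

```bash
python3 -m handwheel '[{"travel":[0,0,0.08],"rotation":[0,0,0],"jaw":0.58},{"travel":[0,0,0.1],"rotation":[0,0,0],"jaw":0.58},{"travel":[0,0,0.1],"rotation":[0,0,0],"jaw":0.58}]'; python3 -c "
from h import *
plan((507.5,-62.5,105),9.5)
s=ctrl.camera('scene')
cv2.imwrite('pics/s4.png',cv2.resize(s[150:310,200:380],None,fx=4,fy=3.7,interpolation=2))"
```

```text
time_s: 3.6
position: [509.7, -61.6, 104.2]
tcp_rot: [-0.0, 0.763, -0.646, 0.0]
wrist_force: [-1.0, 1.2, 4.6]
grip_width: 49.7
t 3.6 p [509.7  -61.61 104.2 ] w 49.7 f [-1.    1.21  4.58] tau [0.11 0.22 0.01]
travel [ 0.017  0.077 -0.027] rot [-0.00799139 -0.00403736 -0.00045483]
```

View pics/s4.png

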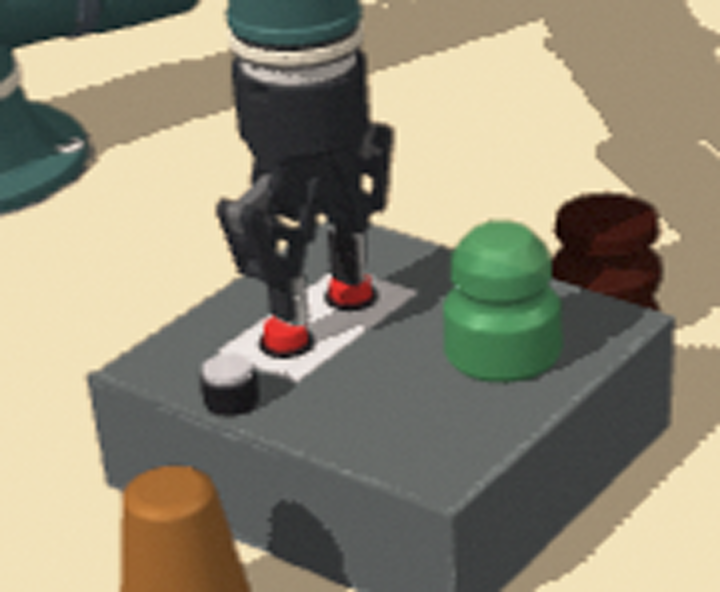

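Both tips rest on the keys, at about (290,318) and (350,280) in the enlarged crop, and the force of 4.6 N fits two springs just starting. Now I'll press.

```bash
python3 -m handwheel '[{"travel":[0,0,0.08],"rotation":[0,0,0],"jaw":0.58},{"travel":[0,0,0.16],"rotation":[0,0,0],"jaw":0.58},{"travel":[0,0,0.24],"rotation":[0,0,0],"jaw":0.58},{"travel":[0,0,0.27],"rotation":[0,0,0],"jaw":0.58},{"travel":[0,0,0.27],"rotation":[0,0,0],"jaw":0.58}]'; python3 -c "
from h import *
plan((507.5,-62.5,105),9.5)
s=ctrl.camera('scene')
cv2.imwrite('pics/s5.png',cv2.resize(s[150:310,200:380],None,fx=4,fy=3.7,interpolation=2))"
```

```text
time_s: 4.07
position: [509.7, -61.6, 98.0]
tcp_rot: [-0.0, 0.763, -0.646, 0.001]
wrist_force: [-6.5, 0.9, 13.9]
grip_width: 49.8
t 4.0667 p [509.75 -61.65  98.01] w 49.8 f [-6.49  0.91 13.86] tau [0.18 1.01 0.01]
travel [ 0.016  0.078 -0.233] rot [-0.01361702 -0.0068564  -0.00056147]
```

View pics/s5.png

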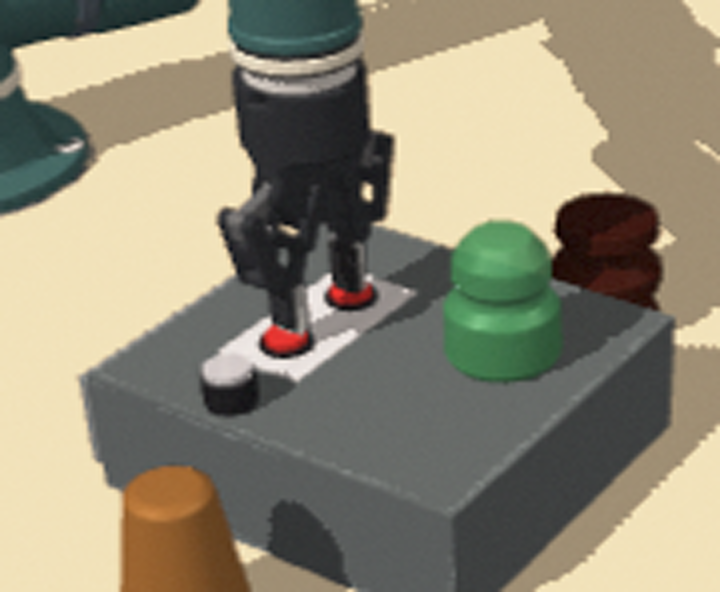

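The drawer edge has begun to show at (85,380). I'll press 2 mm further to the stops and hold.

```bash
python3 -m handwheel '[{"travel":[0,0,0.05],"rotation":[0,0,0],"jaw":0.58},{"travel":[0,0,0.07],"rotation":[0,0,0],"jaw":0.58},{"travel":[0,0,0.07],"rotation":[0,0,0],"jaw":0.58},{"travel":[0,0,0.07],"rotation":[0,0,0],"jaw":0.58},{"travel":[0,0,0.07],"rotation":[0,0,0],"jaw":0.58},{"travel":[0,0,0.07],"rotation":[0,0,0],"jaw":0.58}]'; python3 -c "
from h import *
plan((507.5,-62.5,105),9.5)
s=ctrl.camera('scene')
cv2.imwrite('pics/s6.png',cv2.resize(s[150:310,170:350],None,fx=4,fy=3.7,interpolation=2))"
```

```text
time_s: 4.62
position: [509.8, -61.6, 97.9]
tcp_rot: [-0.0, 0.763, -0.646, 0.001]
wrist_force: [-9.9, 1.7, 21.0]
grip_width: 49.2
t 4.6167 p [509.82 -61.63  97.93] w 49.2 f [-9.89  1.71 21.04] tau [0.34 1.61 0.03]
travel [ 0.016  0.08  -0.236] rot [-0.0209312  -0.01086713  0.00035302]
```

View pics/s6.png

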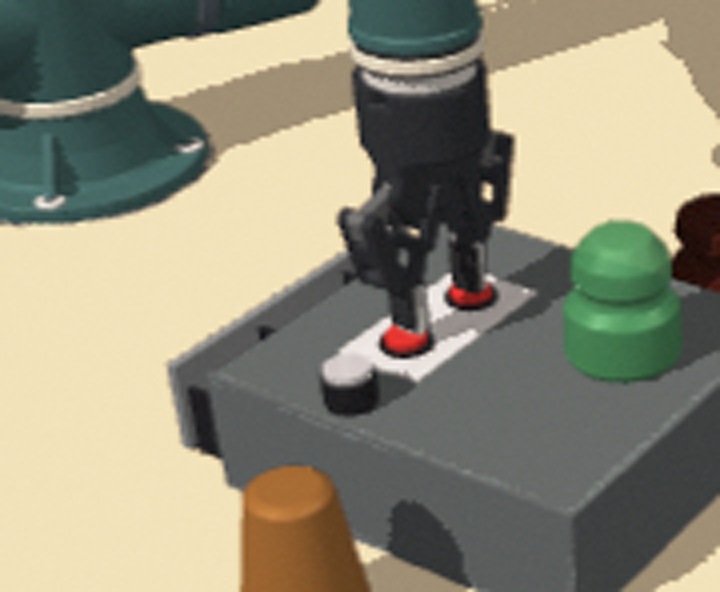

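The drawer is sliding out, with its front at (190,400) in the crop. The keys are at their stops: 21 N, and z no longer changes. Holding.

```bash
python3 -m handwheel '[{"travel":[0,0,0],"rotation":[0,0,0],"jaw":0.58},{"travel":[0,0,0],"rotation":[0,0,0],"jaw":0.58},{"travel":[0,0,0],"rotation":[0,0,0],"jaw":0.58},{"travel":[0,0,0],"rotation":[0,0,0],"jaw":0.58},{"travel":[0,0,0],"rotation":[0,0,0],"jaw":0.58},{"travel":[0,0,0],"rotation":[0,0,0],"jaw":0.58},{"travel":[0,0,0],"rotation":[0,0,0],"jaw":0.58},{"travel":[0,0,0],"rotation":[0,0,0],"jaw":0.58},{"travel":[0,0,0],"rotation":[0,0,0],"jaw":0.58},{"travel":[0,0,0],"rotation":[0,0,0],"jaw":0.58},{"travel":[0,0,0],"rotation":[0,0,0],"jaw":0.58},{"travel":[0,0,0],"rotation":[0,0,0],"jaw":0.58},{"travel":[0,0,0],"rotation":[0,0,0],"jaw":0.58},{"travel":[0,0,0],"rotation":[0,0,0],"jaw":0.58},{"travel":[0,0,0],"rotation":[0,0,0],"jaw":0.58},{"travel":[0,0,0],"rotation":[0,0,0],"jaw":0.58},{"travel":[0,0,0],"rotation":[0,0,0],"jaw":0.58},{"travel":[0,0,0],"rotation":[0,0,0],"jaw":0.58},{"travel":[0,0,0],"rotation":[0,0,0],"jaw":0.58},{"travel":[0,0,0],"rotation":[0,0,0],"jaw":0.58}]'; python3 -c "
from h import *
s=ctrl.camera('scene');cv2.imwrite('pics/s7a.png',s)"
python3 -m handwheel '[{"travel":[0,0,0],"rotation":[0,0,0],"jaw":0.58},{"travel":[0,0,0],"rotation":[0,0,0],"jaw":0.58},{"travel":[0,0,0],"rotation":[0,0,0],"jaw":0.58},{"travel":[0,0,0],"rotation":[0,0,0],"jaw":0.58},{"travel":[0,0,0],"rotation":[0,0,0],"jaw":0.58},{"travel":[0,0,0],"rotation":[0,0,0],"jaw":0.58},{"travel":[0,0,0],"rotation":[0,0,0],"jaw":0.58},{"travel":[0,0,0],"rotation":[0,0,0],"jaw":0.58},{"travel":[0,0,0],"rotation":[0,0,0],"jaw":0.58},{"travel":[0,0,0],"rotation":[0,0,0],"jaw":0.58},{"travel":[0,0,0],"rotation":[0,0,0],"jaw":0.58},{"travel":[0,0,0],"rotation":[0,0,0],"jaw":0.58}]'; python3 -c "
from h import *
s=ctrl.camera('scene');cv2.imwrite('pics/s7b.png',s);a=cv2.imread('pics/s7a.png')
d=cv2.absdiff(a,s).max(2);print((d>40).sum())
t=ctrl.camera('top');cv2.imwrite('pics/t7.png',t)
cv2.imwrite('pics/s7.png',np.hstack([cv2.resize(i[150:310,150:350],None,fx=2,fy=2,interpolation=2) for i in (a,s)]))"
```

```text
time_s: 6.33
position: [509.8, -61.7, 97.9]
tcp_rot: [-0.0, 0.763, -0.646, 0.001]
wrist_force: [-9.4, 1.8, 21.5]
grip_width: 49.4
time_s: 7.38
position: [509.8, -61.6, 97.9]
tcp_rot: [-0.0, 0.763, -0.646, 0.001]
wrist_force: [-8.6, 1.8, 22.0]
grip_width: 49.8
257
```

View pics/s7.png

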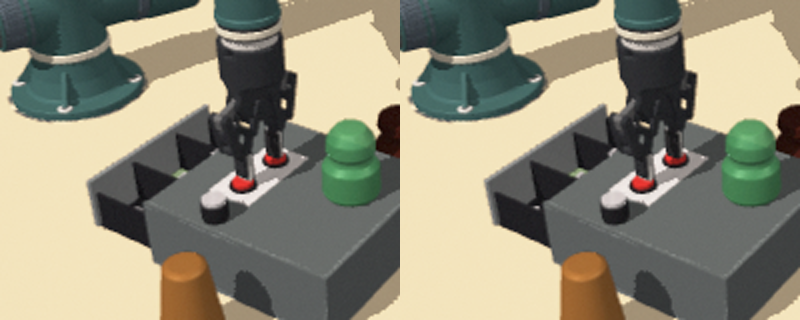

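View pics/t7.png

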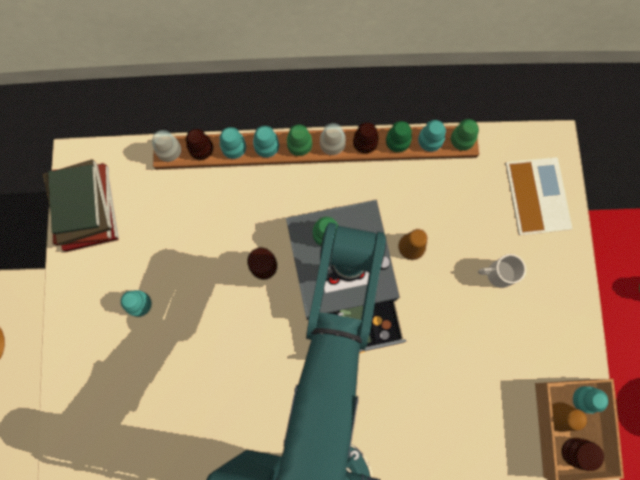

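The drawer is nearly out: its front corner is at (404,346) in the top view. It was still moving slightly between the last two frames, so I'll hold a second longer and measure.

```bash
python3 -m handwheel '[{"travel":[0,0,0],"rotation":[0,0,0],"jaw":0.58},{"travel":[0,0,0],"rotation":[0,0,0],"jaw":0.58},{"travel":[0,0,0],"rotation":[0,0,0],"jaw":0.58},{"travel":[0,0,0],"rotation":[0,0,0],"jaw":0.58},{"travel":[0,0,0],"rotation":[0,0,0],"jaw":0.58},{"travel":[0,0,0],"rotation":[0,0,0],"jaw":0.58},{"travel":[0,0,0],"rotation":[0,0,0],"jaw":0.58},{"travel":[0,0,0],"rotation":[0,0,0],"jaw":0.58},{"travel":[0,0,0],"rotation":[0,0,0],"jaw":0.58},{"travel":[0,0,0],"rotation":[0,0,0],"jaw":0.58},{"travel":[0,0,0],"rotation":[0,0,0],"jaw":0.58},{"travel":[0,0,0],"rotation":[0,0,0],"jaw":0.58}]'; python3 -c "
from h import *
s=ctrl.camera('scene');t=ctrl.camera('top');cv2.imwrite('pics/t8.png',t);cv2.imwrite('pics/s8f.png',s)
for a,b in((cv2.imread('pics/s7b.png'),s),(cv2.imread('pics/t7.png'),t)):print((cv2.absdiff(a,b).max(2)>25).sum())
cv2.imwrite('pics/s8.png',np.hstack([cv2.resize(t[270:370,290:420],None,fx=3,fy=3,interpolation=2),cv2.resize(s[200:300,180:310],None,fx=3,fy=3,interpolation=2)]))"
```

```text
time_s: 8.48
position: [509.8, -61.6, 97.9]
tcp_rot: [-0.0, 0.763, -0.646, 0.001]
wrist_force: [-8.9, 1.6, 20.8]
grip_width: 49.6
0
0
```

View pics/s8.png

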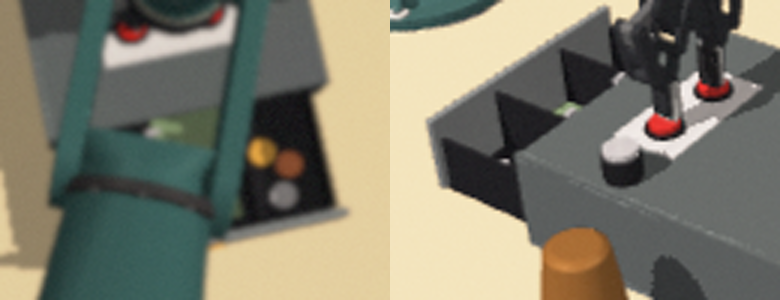

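The drawer has stopped. There's no change between frames, and its front corner is at (346,210) in the crop. I'll compute how far out it is.

```bash
python3 -c "
from h import *
mid=np.array([507.3,-62.5]);ux=np.array([np.cos(np.radians(9.5)),np.sin(np.radians(9.5))])
for n,px,z in(('top',(405.3,339.5),79),('top',(325,351),79),('scene',(180+37/3,200+120/3),79),('scene',(180+218/3,202.5),79)):
    p=plane(n,px,z);print(n,p.round(1),'front face till-x',((p[:2]-mid)@ux-50).round(1))
"
```

```text
top [ 341.8 -204.    79. ] front face till-x -236.6
top [322.1  -4.   79. ] front face till-x -223.0
scene [ 345.8 -204.5   79. ] front face till-x -232.8
scene [315.1  14.1  79. ] front face till-x -226.9
```

The front face is about 105 ± 4 mm beyond the shut position. It is still with both keys on their stops, so it's at its end stop. I'll lift off straight up.

```bash
python3 -m handwheel '[{"travel":[0,0,-0.2],"rotation":[0,0,0],"jaw":0.58},{"travel":[0,0,-0.5],"rotation":[0,0,0],"jaw":0.58},{"travel":[0,0,-1.0],"rotation":[0,0,0],"jaw":0.58},{"travel":[0,0,-1.6],"rotation":[0,0,0],"jaw":0.58},{"travel":[0,0,-2.3],"rotation":[0,0,0],"jaw":0.58},{"travel":[0,0,-3.0],"rotation":[0,0,0],"jaw":0.58},{"travel":[0,0,-3.6],"rotation":[0,0,0],"jaw":0.58},{"travel":[0,0,-4.0],"rotation":[0,0,0],"jaw":0.58},{"travel":[0,0,-4.0],"rotation":[0,0,0],"jaw":0.58},{"travel":[0,0,-4.0],"rotation":[0,0,0],"jaw":0.58}]'; python3 -c "
from h import *
plan((507.5,-62.5,105),9.5)
s,p,r=pose();w=ctrl.camera('wrist');cv2.imwrite('pics/w9.png',w);T=wristT(p,r);np.savez('w9.npz',T=T)
rd=reds(w,(150,100,500,400))
s0=((287.1,226.7),(270.65,239.4))
s=ctrl.camera('scene');cv2.imwrite('pics/s9.png',s);print(rd,reds(s,(255,215,305,255)))
"
```

```text
time_s: 9.42
position: [509.6, -61.6, 212.9]
tcp_rot: [-0.0, 0.763, -0.646, 0.0]
wrist_force: [-0.5, 0.5, 0.0]
grip_width: 49.9
t 9.4167 p [509.62 -61.64 212.89] w 49.9 f [-0.48  0.52  0.02] tau [ 0.   -0.01  0.06]
travel [0.016 0.076 3.596] rot [-0.00470253 -0.00294838 -0.00155526]
[((np.float64(285.37), np.float64(240.81)), [268, 223, 35, 36, 933]), ((np.float64(366.53), np.float64(240.77)), [350, 223, 34, 36, 925])] [((np.float64(287.09), np.float64(226.74)), [282, 222, 11, 10, 86]), ((np.float64(270.68), np.float64(239.44)), [266, 235, 11, 10, 93])]
```

View pics/w9.png

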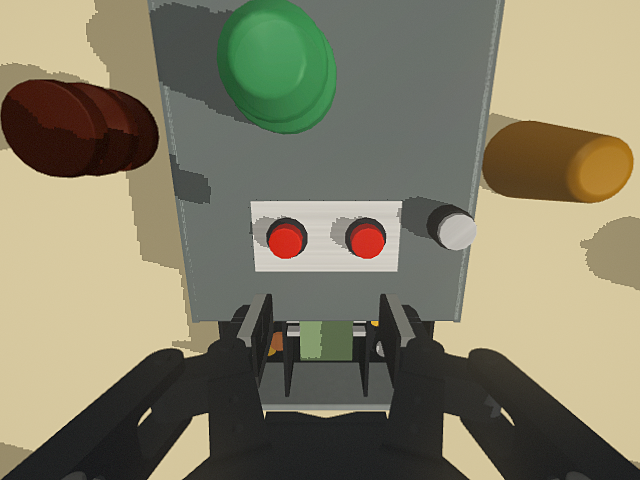

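View pics/s9.png

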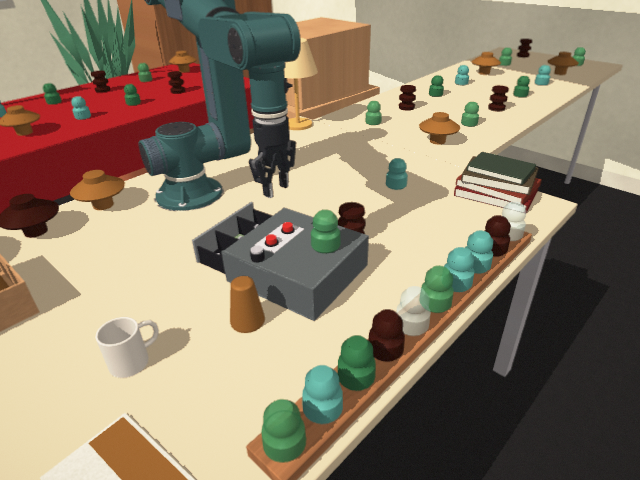

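The keys are back at their starting pixels in the scene view ((287,227) and (271,239)). The tools are clear and all the bystanders stand. In the wrist view the drawer's front lip is at y≈403–411 and the till's front edge at y≈321. One check of the opening from that:

```bash
python3 -c "
from h import *
T=np.load('w9.npz')['T']
ux=np.array([np.cos(np.radians(9.5)),np.sin(np.radians(9.5))])
m=cv2.imread('pics/w9.png');print(m[395:420,275].tolist())
f=plane('wrist',(325,321.5),90,T)[:2]@ux
for y in(403,407,410): print(y,(f-plane('wrist',(275,y),79,T)[:2]@ux).round(1))
a,b=cv2.imread('pics/scene0.png'),cv2.imread('pics/s9.png')
for n,(x0,y0,x1,y1) in dict(glass=(308,206,342,252),loupe=(248,244,266,263),cone=(228,275,265,332),mug=(96,318,160,376),spool=(342,200,368,220),aqua=(384,156,410,190)).items():
    g=[cv2.cvtColor(i[y0:y1,x0:x1],cv2.COLOR_BGR2GRAY).astype(np.float32) for i in(a,b)]
    print(n,np.round(cv2.phaseCorrelate(*g)[0],2))
"
```

```text
[[79, 84, 83], [79, 84, 81], [77, 82, 80], [78, 84, 79], [80, 84, 80], [81, 85, 83], [79, 83, 82], [79, 85, 82], [77, 82, 77], [107, 114, 109], [125, 134, 127], [132, 140, 136], [133, 139, 137], [132, 136, 132], [132, 135, 129], [155, 191, 204], [88, 116, 126], [27, 23, 21], [34, 36, 36], [36, 35, 35], [38, 37, 36], [37, 36, 37], [36, 38, 35], [35, 37, 35], [37, 37, 36]]
403 100.2
407 105.2
410 109.0
glass [0.01 0.03]
loupe [-0.06  0.04]
cone [0.02 0.02]
mug [-0.    0.01]
spool [ 0.42 -0.09]
aqua [ 0.26 -0.36]
```

The lip's outer edge at y=410 gives 109 mm, which is fully out. No bystander shifted by more than about half a pixel, so I'm handing in.

```bash
python3 -c "
from plant import ctrl
print(ctrl.close_job(), ctrl.state()['time_s'])"
```

```text
the job is handed in; nothing more can be done
the job is handed in; nothing more can be done
```

The till is open. I pressed both red keys together to their stops, about 8 mm down at 21 N. I held them until the drawer had stopped moving, checked that two pictures a second apart were identical, then lifted straight up and handed the job in at about 9.5 s.

**Final checks**
- **Drawer:** it is out by about 109 mm, measured from the last wrist picture.
- **Keys:** both are back up, at the same pixels as at the start in the scene camera.
- **Bystanders:** all six are where they were, with image shifts of at most half a pixel. The shifts on the spool and aqua glass are probably the arm's shadow.
- **Robot:** the wrist force is about zero and the tool is about 100 mm above the keys.

**Disagreements**
- **Key height:** the cameras put the key tops at about 100 mm, against 109 mm in the text. Contact came with the tool point at about 105 mm, and the open fingertips stand a few mm behind that point, so contact fits the text better.
- **Drawer opening:** before lifting, rougher readings from the fixed cameras gave about 105 mm (±4 mm), less than the final 109 mm.
- **Sideways force:** there was about 9 N sideways at the wrist during the hold. It was gone after lifting.

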